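# Refit the strip printer's roller spindle

### The job

Take the spindle by its beige handle from the notched wooden pencil tray and thread it through the near cheek of the printer's roller stand, through the roller and through the far cheek, until its brass collar sits flush against the near cheek, then let go. The cheeks are clamped in slots somewhat off the middle of the green base plate, so find the hole by feel, pressing gently (less than 40 N on the stand) and never forcing it. Leave the other things on the bench where they are.

Things in the scene. Friction and masses are not known exactly. Their poses are not given: they have to be found in the camera images.
- spindle: Steel shaft, 12 mm in diameter, along the body's +y; origin on the axis at the front face of its brass collar (26 mm across, y = -6 to 0 mm). Shaft from y = 0 to 150 mm, the last 8 mm tapering to a flat nose 7 mm across. About 0.11 kg. Starts level, laid in the tray's notches, axis 45 mm above the bench, collar and handle overhanging the tray's -y end.
- spindle_handle (a point): Centre of the beige plastic handle behind the collar: square, 20 x 20 mm, flats facing the spindle's x and z, 50 mm long in y, centred 31 mm behind (-y of) the collar's front face.
- spindle_nose (a point): Centre of the spindle's flat nose, on its axis, 150 mm ahead of the collar's front face.
- stand: Fixed roller stand; origin at the centre of the underside of its green base plate (150 x 190 x 12 mm); x crosswise, y the threading direction, z up. This reads the base plate only: cheeks and roller are clamped on it firmly (they do not give) in crosswise slots, together up to 20 mm to either side in x of the plate's middle, differently each time and not in the readings.
- near_mark (a point): Point of the base plate's frame above its middle line, at hole height (85 mm above the bench) and in the plane of the near cheek's outer (-y) face, y = -60 mm: where the spindle enters and its collar seats. The true hole centre lies up to 20 mm from here in x. Cheek: 60 mm wide, 12 mm thick, top at 107 mm; through hole 14 mm in diameter along y.
- far_mark (a point): The same for the far cheek's outer face, y = +60 mm: this cheek spans y = 48 to 60 mm and is like the near one, its hole in line with the near hole, on the same side offset. Each cheek has a foot 4 mm thick on the base plate, out to 82 mm from the middle in y.
- roller (a joint): Height in m of the rubber roller over its sagged rest. Roller: 70 mm in diameter, y = -40 to 40 mm, captive between the cheeks, 0.18 kg, moves only up, 0 to 9 mm. Bore 16 mm, flared to 20 mm at both ends; at 0 its axis is 4.5 mm below the cheeks' hole axis, so the nose lifts it; on the fitted spindle it hangs about 1.5 mm up.
- tray: Fixed wooden pencil tray, 80 x 130 mm (x, y), 48 mm high at the end walls; origin at the centre of its underside. The end walls (8 mm thick) have notches 16 mm wide at x = 0 in which the shaft lies along the tray's y axis, the collar's front face about 6 mm outside the -y end.
- canister: Chrome screw-top canister, 72 mm across and 99 mm tall; loose, stays where it is; origin at the centre of its underside.
- radio_knob: Beige plastic radio knob lying face up, 44 mm across and 22 mm tall; loose, stays where it is; origin at the centre of its underside.
- plumb_bob: Brass plumb bob standing point up, 36 mm across and 90 mm tall; loose, stays where it is; origin at the centre of its underside.
- bottle: Brown glass bottle, 60 mm across and 160 mm tall; loose, stays where it is; origin at the centre of its underside.
- mug: White mug, 76 mm across and 85 mm tall, with a handle; loose, stays where it is; origin at the centre of its underside.
- strip_holder: Blue flight strip holder, flat, 25 x 200 x 10 mm (x, y, z); loose, stays where it is; origin at the centre of its underside.
Mind the look-alikes: they are no part of the job. Several things have the shape of the spindle; the one meant has the colours described above.

How it is judged:
By the outcome, as a careful person would: the job done as asked, in the order asked, and still so for the second after the job is handed in, with the robot touching nothing.
It also fails if it takes over 72 s, if anything falls off the work surface, if the arm or the gripper's body presses on something with over 40 N, if the wrist force passes 120 N, or if a joint passes its speed limit or range.

### The arm

A 6-joint arm with a two-finger parallel gripper is mounted at the origin on the work surface. World frame = base frame: x ahead of the robot, y to its left, z up, the work surface at z = 0. Lengths are in m, angles in rad, forces in N, time in s.
With the tool pointing down it reaches from about 0.325 to 0.75 m from the base axis. Payload 7.6 kg.
Tool frame: the origin (TCP) lies on the centre line of the jaws, within the pads' length; the fingertips stand 14 mm ahead of it and the grasp point (between the pads) lies 5 mm behind it (bot.tips_ahead is the distance from the TCP to the fingertips, in m); z points along the fingers, y is the direction in which the jaws open and shut (so a half turn about z gives the same grasp; the last joint's range is limited). The gripper opens to 85 mm and grips with 20 to 120 N. Pads are 22 mm wide; open, the fingers measure 114 mm over their backs; the gripper's body (76 mm by 85 mm) begins 54 mm behind the grasp point. The pads swing forward as they close: fully open they stand 13 mm farther back than shut.
Start: joints at [1.265, 0.052, 1.401, -0, 1.689, -0.07], TCP at [0.123, 0.51, 0.245] pointing down, gripper open.
Joint ranges: [-2.9, 2.9], [-0.91, 2.17], [0.12, 2.37], [-1.06, 4.2], [0.26, 2.73], [-2.93, 2.93]. Speed limits (rad/s): [2.57, 2.57, 3.01, 3.14, 3.14, 3.14].

### API

Orientations are given as a rotation vector (axis times angle).
In Python, from rig import bot gives the robot as it stands.
- The arm moves only by the tool play_rows, never from a script. Its argument "commands" is a list of rows, each an object of numbers: "tx", "ty", "tz": the shift along the tool's x, y, z in m; "ax", "ay", "az": the turn, a rotation vector about the tool's x, y, z in degrees; "fingers": the closure in counts, from 0 (fully open) to 255 (shut). In form: [{"tx": .., "ty": .., "tz": .., "ax": .., "ay": .., "az": .., "fingers": ..}, ...]. A call has exactly 10 rows; each row is the pose to reach, as a shift and turn from the pose measured when the call began, along the tool's axes at that moment; what a row does not reach only later rows make up. A row lasts 1/8 s, in which the tool goes at most 62.5 mm and 10.7 degrees, less where a joint would pass 70% of its speed; a pose out of reach is approached as far as the arm can. A call with a gripper value outside its range is refused whole. The fingers move at their own pace and stop on an object; "newtons" is the grip in N (left out, the last holds). Time passes only in rows, so rows that repeat a pose let the fingers close, or fill a call up. It gives the time, the measured TCP pose, the force and the opening at its end, in the units of the state.
- bot.get_state(): the state, without advancing time (a new reading comes with each control period).
- bot.snapshot(name): name is "scene" or "top" or "wrist"; returns a dict with "image" (400x640x3 uint8, blue, green, red), "camera_matrix" (3x3 intrinsics, pixels), "R" (3x3) and "t" (3): a world point X has camera coordinates R X + t. Camera axes: x right, y down, z forward; pixel columns grow to the right and rows downward; lengths in m; the calibration is good to about 2 mm. A picture is of the moment at which its call begins. There is no depth.
- bot.sign_off(): hands the job in, once; it reports no verdict.
The state is a dict: "time_s": time; "joints": joint angles; "qd": joint speeds; "joint_torque": joint torques, N m; "position": TCP position; "orientation": TCP orientation; "contact_force": force on the tool from outside, world axes, zero at the start; "wrist_torque": the same for the moment, N m; "opening": opening from 0.0 (shut) to 1.0 (fully open).
Only numpy, scipy, OpenCV 4.12 (cv2) and the standard library are available. Lean on these libraries where they do the work, as an engineer would, in place of code of your own. Each camera call takes 0.05 s, during which the arm holds its last target. There are 200 camera calls.

## Working session

There is one attempt and no reset: what is moved stays moved. The work goes in short steps, Python scripts to look and compute and a tool call to move; the robot and the scene stay as the last step left them, time stands still between calls to the robot, and variables do not carry over. Pictures are saved under pics/ and viewed, about 8 in all and at most 12, crops included, and the job is handed in when it is done.

Besides the shell and the picture viewer there is one more tool, called after "Request:" as name([rows], argument=value, ...), one row to a line, values as JSON. play_rows: Moves the arm, as the interface text tells. Its arguments: {"type":"object","properties":{"commands":{"type":"array","items":{"type":"object","properties":{"tx":{"type":"number"},"ty":{"type":"number"},"tz":{"type":"number"},"ax":{"type":"number"},"ay":{"type":"number"},"az":{"type":"number"},"fingers":{"type":"number"}}}},"newtons":{"type":"number"}},"required":["commands"]}

```bash
mkdir -p pics; ls; python3 - <<'E'
from rig import bot
import cv2,pickle
s=bot.get_state();print(s)
d={}
for n in("scene","top"):
    d[n]=bot.snapshot(n);cv2.imwrite(f"pics/{n}0.png",d[n]["image"])
    print(n,d[n]["camera_matrix"],d[n]["R"],d[n]["t"])
pickle.dump(d,open("d0.pkl","wb"))
E
```

```text
pics
{'time_s': 0.0, 'joints': array([ 1.26469247e+00,  5.28289486e-02,  1.40174182e+00,  2.09750933e-05,
        1.68861451e+00, -7.02647320e-02]), 'qd': array([-0.00015243,  0.00085502,  0.00061457, -0.00021044, -0.00047902,
       -0.00018852]), 'joint_torque': array([ 1.16846284e-03, -3.81667542e+01, -3.60190237e+01,  7.22730897e-05,
        6.06111877e-03,  7.87041267e-05]), 'position': array([0.12253839, 0.51020349, 0.24446788]), 'orientation': array([-3.69555904e-01, -3.11945930e+00,  2.45115053e-03]), 'contact_force': array([-0.31941329, -0.30367686, -0.37971547]), 'wrist_torque': array([-0.00138957, -0.00365393,  0.00204829]), 'opening': 0.9958550769646456}
scene [[500.93061407   0.         319.23323659]
 [  0.         500.93061407 198.61001337]
 [  0.           0.           1.        ]] [[-0.65193943  0.75803096 -0.01908   ]
 [ 0.48634191  0.39870505 -0.77749973]
 [-0.58176158 -0.51616213 -0.62859376]] [ 0.31883141 -0.20798732  1.79172168]
top [[417.66282613   0.         319.90730402]
 [  0.         417.66282613 194.94203462]
 [  0.           0.           1.        ]] [[ 0.0096116  -0.99949005  0.03045096]
 [-0.9922768  -0.01329961 -0.12332828]
 [ 0.12367037 -0.0290304  -0.99189862]] [0.00213215 0.52898366 1.23560869]
```

View pics/scene0.png

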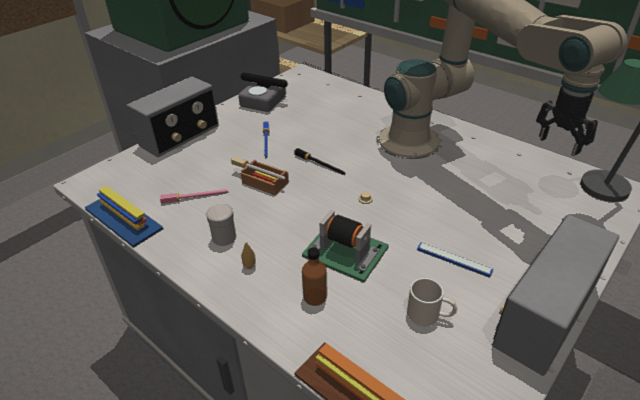

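View pics/top0.png

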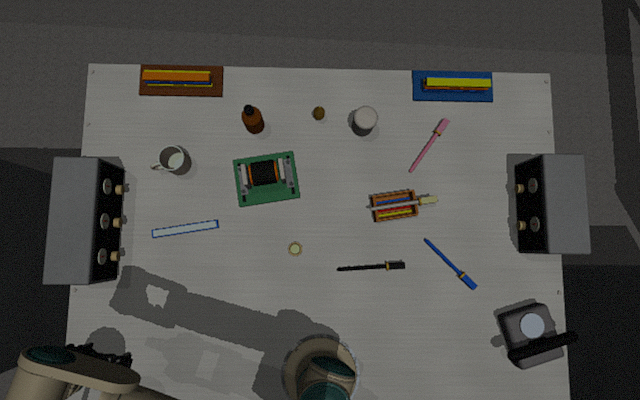

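Candidates of spindle shape in the top view: pink (430,145), blue (450,262), black/gold (370,266), and the one lying in the tray with a beige handle (428,200). Only the last fits by colour and place. I'll confirm it in an enlarged crop.

```bash
cat > h.py <<'E'
import numpy as np,cv2
def ray(c,u,v):
    K,R,t=c["camera_matrix"],c["R"],c["t"]
    return -R.T@t, R.T@np.linalg.solve(K,[u,v,1.])
def onz(c,u,v,z):
    o,d=ray(c,u,v);return o+d*(z-o[2])/d[2]
def proj(c,X):
    p=c["camera_matrix"]@(c["R"]@np.array(X,float)+c["t"]);return p[:2]/p[2]
E
python3 - <<'E'
import pickle,cv2,numpy as np
d=pickle.load(open("d0.pkl","rb"))
def crop(n,x,y,w,h,s):
    return cv2.resize(d[n]["image"][y:y+h,x:x+w],None,fx=s,fy=s,interpolation=cv2.INTER_CUBIC)
a=np.hstack([crop("top",355,170,100,75,4),crop("top",220,140,100,75,4)])
b=np.hstack([crop("scene",220,140,100,75,4),crop("scene",297,205,100,75,4)])
cv2.imwrite("pics/c0.png",cv2.convertScaleAbs(np.vstack([a,b]),alpha=1.3))
E
```

```text
(no output)
```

View pics/c0.png

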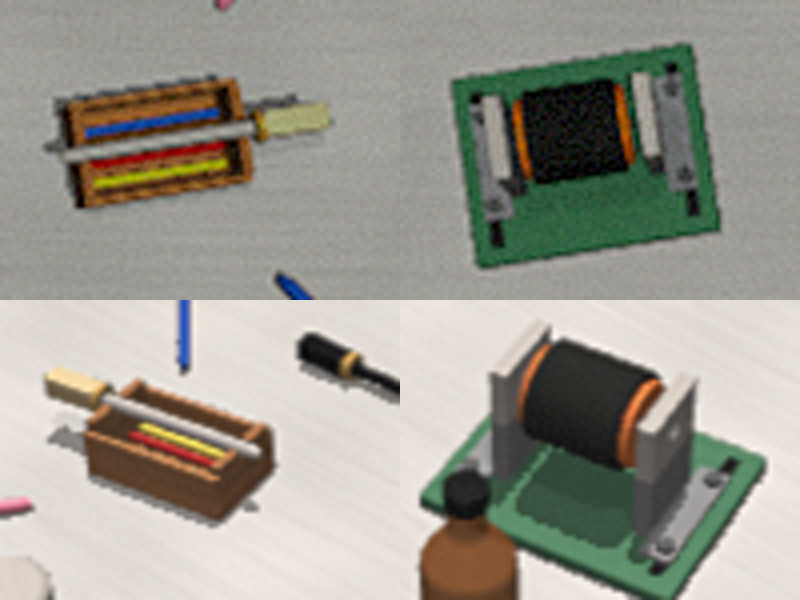

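The crop confirms it: the tray spindle has the beige handle (top px ~428,200) and a brass collar, with its nose towards +y. The stand's near cheek is the right-hand one in the top view (px ~282,168), and the cheeks are shifted towards +x.

```bash
python3 - <<'E'
import pickle
from h import *
d=pickle.load(open("d0.pkl","rb"));T=d["top"];S=d["scene"]
np.set_printoptions(precision=4,suppress=True)
im=T["image"]
hsv=cv2.cvtColor(im,cv2.COLOR_BGR2HSV)
def big(m,box):
    z=np.zeros_like(m);x,y,w,h=box;z[y:y+h,x:x+w]=m[y:y+h,x:x+w]
    c,_=cv2.findContours(z,cv2.RETR_EXTERNAL,cv2.CHAIN_APPROX_NONE);return max(c,key=cv2.contourArea)
g=big(cv2.inRange(hsv,(60,80,30),(90,255,255)),(220,140,100,80))
bx=cv2.boxPoints(cv2.minAreaRect(g));P=np.array([onz(T,*p,.012) for p in bx])
print("plate",bx,P,"c",P.mean(0))
e=[P[(i+1)%4]-P[i] for i in range(4)]
for v in e: print(np.linalg.norm(v),np.degrees(np.arctan2(v[1],v[0])))
h=big(cv2.inRange(hsv,(20,40,90),(40,140,255)),(405,185,50,30))
m=cv2.minAreaRect(h);print("handle",m,onz(T,*m[0],.05))
f=lambda x,y:(355+x/4,170+y/4)
co=onz(T,*f(262,125),.045);no=onz(T,*f(65,153),.045)
print("collar,nose",co,no,np.linalg.norm(co-no),np.degrees(np.arctan2(*(no-co)[[1,0]])))
g=lambda x,y:(220+(x-400)/4,140+y/4)
for q in[(632,73),(653,72),(645,157),(662,153),(484,97),(503,95),(494,182),(513,179)]: print(q,onz(T,*g(*q),.107))
# hole visible in the scene far cheek, handle centre in scene
print("scene far hole?",297+(672-400)/4,205+(433-300)/4, onz(S,297+68,205+133/4,.085))
print("handle scene",onz(S,220+75/4,140+88/4,.045), "coll", onz(S,220+103/4,140+97/4,.045))
E
```

```text
plate [[232.0404 159.763 ]
 [292.4566 150.4682]
 [299.6474 197.2081]
 [239.2312 206.5029]] [[0.6377 0.2811 0.012 ]
 [0.6703 0.0947 0.012 ]
 [0.5236 0.07   0.012 ]
 [0.4926 0.2541 0.012 ]] c [0.581 0.175 0.012]
0.1892220327039203 -80.09734342516226
0.1486888013780835 -170.43207747428377
0.18670955755099264 99.57683171570194
0.14763369061234924 10.541794102520132
handle ((428.8323669433594, 199.41036987304688), (6.994630813598633, 15.9660062789917), 81.25383758544922) [ 0.5176 -0.32    0.05  ]
collar,nose [ 0.5123 -0.2959  0.045 ] [ 0.4891 -0.1462  0.045 ] 0.1514330518314029 98.77649932800746
(632, 73) [0.6245 0.1322 0.107 ]
(653, 72) [0.6255 0.1171 0.107 ]
(645, 157) [0.5634 0.1215 0.107 ]
(662, 153) [0.5665 0.1094 0.107 ]
(484, 97) [0.6053 0.2376 0.107 ]
(503, 95) [0.607  0.2241 0.107 ]
(494, 182) [0.5439 0.2285 0.107 ]
(513, 179) [0.5462 0.215  0.107 ]
scene far hole? 365.0 238.25 [0.5797 0.2344 0.085 ]
handle scene [ 0.5171 -0.3197  0.045 ] coll [ 0.5114 -0.2926  0.045 ]
```

```bash
cat >> h.py <<'E'
from scipy.spatial.transform import Rotation as Ro
def delta(s,p,yaw=None):
    """tool-frame shift mm & turn deg to TCP p with tool y at world yaw (deg), tool down"""
    R=Ro.from_rotvec(s["orientation"])
    sh=R.inv().apply(np.array(p)-s["position"])*1000
    if yaw is None: return sh.round(1),None
    c,n=np.cos(np.radians(yaw)),np.sin(np.radians(yaw))
    y=np.array([c,n,0]);z=np.array([0,0,-1.]);x=np.cross(y,z)
    return sh.round(1),np.degrees((R.inv()*Ro.from_matrix(np.c_[x,y,z])).as_rotvec()).round(2)
E
python3 - <<'E'
from rig import bot
from h import *
s=bot.get_state();print(delta(s,(.56,.12,.32),9.5))
import pickle
T=pickle.load(open("d0.pkl","rb"))["top"]
for n,p in dict(can=(364,120),bob=(318,113),knob=(294,249),pinktip=(410,170),bottle=(252,120)).items():print(n,onz(T,*p,.05).round(3))
E
```

```text
(array([-516.5, -277.3,  -75.1]), array([-7.000e-02,  4.000e-02,  6.699e+01]))
can [ 0.761 -0.125  0.05 ]
bob [0.78  0.017 0.05 ]
knob [0.365 0.083 0.05 ]
pinktip [ 0.607 -0.264  0.05 ]
bottle [0.754 0.218 0.05 ]
```

Request:
play_rows([
  {"tx":-0.05,"ty":-0.027,"tz":-0.0075,"az":7},
  {"tx":-0.1,"ty":-0.055,"tz":-0.015,"az":14},
  {"tx":-0.155,"ty":-0.083,"tz":-0.023,"az":21},
  {"tx":-0.21,"ty":-0.111,"tz":-0.03,"az":28},
  {"tx":-0.265,"ty":-0.14,"tz":-0.038,"az":35},
  {"tx":-0.32,"ty":-0.168,"tz":-0.045,"az":42},
  {"tx":-0.375,"ty":-0.197,"tz":-0.053,"az":49},
  {"tx":-0.43,"ty":-0.226,"tz":-0.06,"az":56},
  {"tx":-0.48,"ty":-0.25,"tz":-0.068,"az":62},
  {"tx":-0.5165,"ty":-0.2773,"tz":-0.075,"az":67},
])

```text
validation failed for argument at $.co...
```

```bash
python3 - <<'E'
from rig import bot
from h import *
import pickle
w=bot.snapshot("wrist");s=bot.get_state();pickle.dump((w,s),open("w1.pkl","wb"))
print(s["position"],s["time_s"],s["joints"]);cv2.imwrite("pics/w1.png",w["image"])
print(delta(s,(.515,-.30,.16),8.8), proj(w,(.585,.116,.107)))
E
```

```text
[0.12256157 0.51028941 0.24468195] 0.15 [ 1.26471061e+00  5.26842954e-02  1.40146776e+00 -5.91452163e-07
  1.68858107e+00 -7.03177470e-02]
(array([-570.9, -696.1,   85.4]), array([-6.000e-02,  3.000e-02,  6.769e+01])) [119.78340173 577.78013203]
```

View pics/w1.png

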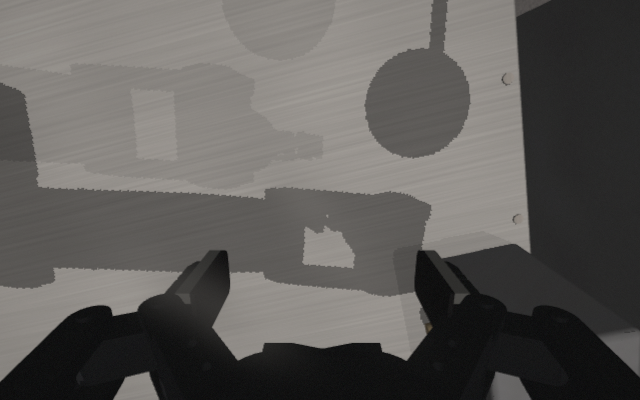

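The picture shows only the empty bench, because the move was refused. I'll resend it with every field filled in.

Request:
play_rows([
  {"tx":-0.05,"ty":-0.027,"tz":-0.0075,"ax":0,"ay":0,"az":7,"fingers":0},
  {"tx":-0.1,"ty":-0.055,"tz":-0.015,"ax":0,"ay":0,"az":14,"fingers":0},
  {"tx":-0.155,"ty":-0.083,"tz":-0.023,"ax":0,"ay":0,"az":21,"fingers":0},
  {"tx":-0.21,"ty":-0.111,"tz":-0.03,"ax":0,"ay":0,"az":28,"fingers":0},
  {"tx":-0.265,"ty":-0.14,"tz":-0.038,"ax":0,"ay":0,"az":35,"fingers":0},
  {"tx":-0.32,"ty":-0.168,"tz":-0.045,"ax":0,"ay":0,"az":42,"fingers":0},
  {"tx":-0.375,"ty":-0.197,"tz":-0.053,"ax":0,"ay":0,"az":49,"fingers":0},
  {"tx":-0.43,"ty":-0.226,"tz":-0.06,"ax":0,"ay":0,"az":56,"fingers":0},
  {"tx":-0.48,"ty":-0.25,"tz":-0.068,"ax":0,"ay":0,"az":62,"fingers":0},
  {"tx":-0.5165,"ty":-0.2773,"tz":-0.075,"ax":0,"ay":0,"az":67,"fingers":0},
], newtons=40)

```text
time_s: 1.4
position: [0.5614, 0.1184, 0.3193]
orientation: [-2.034, -2.393, 0.003]
contact_force: [0.3, 0.1, -0.3]
opening: 1.004
```

```bash
python3 - <<'E'
from rig import bot
from h import *
import pickle
w=bot.snapshot("wrist");s=bot.get_state();pickle.dump((w,s),open("w1.pkl","wb"))
print(s["position"],s["time_s"],s["joints"]);cv2.imwrite("pics/w2.png",w["image"])
print(delta(s,(.515,-.30,.16),8.8), proj(w,(.585,.116,.107)))
R=Ro.from_rotvec(s["orientation"]).as_matrix()
print("cam in tool",R.T@(-w["R"].T@w["t"]-s["position"]), "optical axis",R.T@w["R"][2])
E
```

```text
[0.56350863 0.11438219 0.31960256] 1.45 [ 0.1375739   0.19261393  1.10183205 -0.00342867  1.84757419 -0.01743544]
(array([-401.5, -111.4,  161. ]), array([-0.03,  0.19,  0.03])) [343.28907554 179.23892626]
cam in tool [ 0.07301499 -0.00268502 -0.12901377] optical axis [-0.27421366  0.0015229   0.96166759]
```

View pics/w2.png

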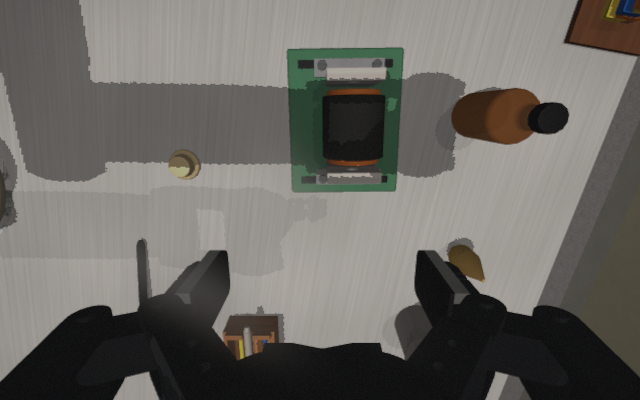

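The picture shows the stand: plate corners (289,49), (403,48), (395,191), (293,192); the near cheek top at rows 173–184, columns ~327–382; the far one at columns 327–386. Next I compute the side offset from this one view.

```bash
python3 - <<'E'
from h import *
import pickle
w,s=pickle.load(open("w1.pkl","rb"));im=w["image"]
hsv=cv2.cvtColor(im,cv2.COLOR_BGR2HSV)
c,_=cv2.findContours(cv2.inRange(hsv,(60,80,15),(90,255,255)),cv2.RETR_EXTERNAL,cv2.CHAIN_APPROX_NONE)
H=cv2.convexHull(np.vstack([k for k in c if cv2.contourArea(k)>30]))
q=cv2.approxPolyDP(H,8,True)[:,0];print(q.tolist())
P=np.array([onz(w,*p,.012) for p in q]);C=P.mean(0);print(P.round(4),C.round(4))
e=[P[(i+1)%4]-P[i] for i in range(4)]
for v in e: print(np.linalg.norm(v).round(4),(np.degrees(np.arctan2(v[1],v[0]))%90).round(2))
th=np.radians(np.mean([np.degrees(np.arctan2(v[1],v[0]))%90 for v in e]));A=np.array([[np.cos(th),np.sin(th)],[-np.sin(th),np.cos(th)]])
# near-white cheek tops
V=hsv[:,:,2];
for r in (69,72,75,176,178,180,182): print(r,''.join('%4d'%v for v in V[r,318:395:1][::2]))
for n,p in dict(nl=(327,178),nr=(382,178),fl=(327,73),fr=(386,73)).items(): print(n,(A@(onz(w,*p,.107)-C)[:2]).round(4))
for n,p in dict(rl=(323,127),rr=(384,127)).items(): print(n,(A@(onz(w,*p,.085)-C)[:2]).round(4))
cv2.imwrite("pics/w2c.png",cv2.convertScaleAbs(cv2.resize(im[40:200,280:410],None,fx=4,fy=3.7,interpolation=cv2.INTER_CUBIC),alpha=1.5))
E
```

```text
[[401, 48], [395, 187], [331, 189], [291, 124], [288, 50]]
[[0.6364 0.2761 0.012 ]
 [0.67   0.0972 0.012 ]
 [0.58   0.0794 0.012 ]
 [0.5111 0.1601 0.012 ]
 [0.4949 0.2505 0.012 ]] [0.5785 0.1727 0.012 ]
0.182 10.64
0.0917 11.2
0.1062 40.51
0.1707 42.77
69  107  85  82  79 137 168 169 169 169 169 169 169 169 169 170 168 170 169 170 168 169 168 169 168 169 169 169 169 169 169 169 169 168 169 124 103 104 100 103
72  124 125 124 123 126 170 169 169 170 169 169 169 169 169 168 169 169 170 170 169 169 168 168 169 169 168 168 168 168 168 168 168 168 168  94  64 102 103 103
75  122 123 125 124 110 164 163 163 164 163 164 164 164 163 163 162 162 162 163 163 163 163 163 163 163 163 163 162 163 163 162 162 161 161  91  67  95 104 105
176  113  72  82  77  68 162 103 144 156 159 167 129 105 158 159 159 171 125 146 159 159 158 107 107 160 158 159 130 107 107 107 107  41  32  32 100 106 107 106
178  109  82  80  80  80  97  99 100  99 100 101 100 100 101 100 101 100 101 101 101 102 101 101 101 102 102 102 102 102 103 102 103  40  32  32  98 107 106 107
180  110  84  82  82  80  97  99  99  99  98  99 100 100  99  98  98  99  99 100 100 101 100 101 101 101 101 101 101 102 102 103 102  40  33  34 106 105 105 107
182  124  98  90  91 112 103 100 100 102 100 101 100 102 102 101 101 101 103 103 103 103 103 103 103 104 104 103 104 104 105 105  99  67  68  66 104 106 106 106
nl [-0.0362 -0.0471]
nr [ 0.0223 -0.0649]
fl [-0.0049  0.0572]
fr [0.0524 0.0397]
rl [-0.0247  0.006 ]
rr [ 0.0414 -0.0141]
```

View pics/w2c.png

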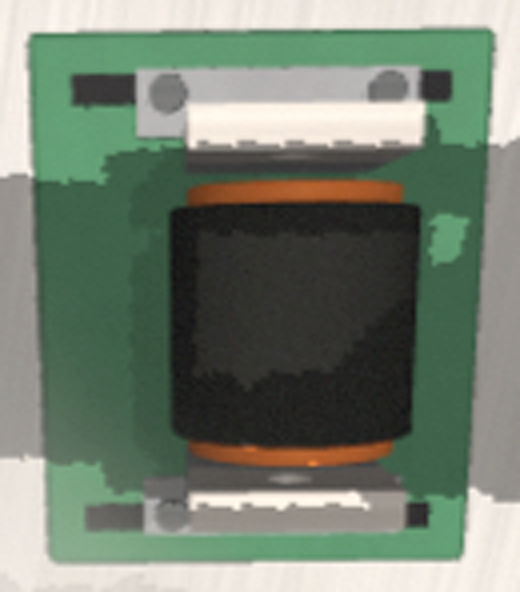

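```bash
python3 - <<'E'
from h import *
import pickle
w,s=pickle.load(open("w1.pkl","rb"))
f=lambda p:(280+p[0]/4-.4,40+p[1]/3.7-.4)
P=np.array([onz(w,*f(p),.012) for p in[(28,33),(494,28),(465,558),(50,563)]]);C=P.mean(0)
yv=(P[0]+P[1]-P[2]-P[3])/2;xv=(P[1]+P[2]-P[0]-P[3])/2
print(P.round(4),C.round(4),np.linalg.norm(yv),np.linalg.norm(xv),np.degrees(np.arctan2(xv[1],xv[0])),np.degrees(np.arctan2(-yv[0],yv[1])))
th=np.arctan2(-yv[0],yv[1]);A=np.array([[np.cos(th),np.sin(th)],[-np.sin(th),np.cos(th)]])
for n,p,z in[("nl",(188,530),.107),("nr",(405,530),.107),("fl",(187,103),.107),("fr",(424,103),.107),("rl",(171,320),.08),("rr",(416,320),.08)]:
    X=onz(w,*f(p),z);print(n,X.round(4),(A@(X-C)[:2]).round(4))
E
```

```text
[[0.4929 0.2519 0.012 ]
 [0.6388 0.2775 0.012 ]
 [0.6723 0.0925 0.012 ]
 [0.5255 0.0663 0.012 ]] [0.5824 0.172  0.012 ] 0.1882294390327812 0.14866859842594157 10.0246831393813 10.115971809027469
nl [0.5674 0.1089 0.107 ] [-0.0259 -0.0595]
nr [0.6271 0.1188 0.107 ] [ 0.0347 -0.0603]
fl [0.5472 0.2269 0.107 ] [-0.025   0.0601]
fr [0.6063 0.2366 0.107 ] [0.0349 0.0593]
rl [0.5528 0.1678 0.08  ] [-0.0298  0.001 ]
rr [0.6221 0.1792 0.08  ] [0.0404 0.    ]
```

```bash
python3 - <<'E'
from rig import bot
from h import *
s=bot.get_state();print(s["position"],delta(s,(.5172,-.321,.13),9))
E
```

```text
[0.56350863 0.11438219 0.31960256] (array([-422.5, -112.5,  191. ]), array([-0.03,  0.19, -0.17]))
```

Request:
play_rows([
  {"tx":-0.05,"ty":-0.013,"tz":0.01,"ax":0,"ay":0,"az":0,"fingers":0},
  {"tx":-0.1,"ty":-0.027,"tz":0.035,"ax":0,"ay":0,"az":0,"fingers":0},
  {"tx":-0.15,"ty":-0.04,"tz":0.06,"ax":0,"ay":0,"az":0,"fingers":0},
  {"tx":-0.2,"ty":-0.053,"tz":0.085,"ax":0,"ay":0,"az":0,"fingers":0},
  {"tx":-0.25,"ty":-0.067,"tz":0.11,"ax":0,"ay":0,"az":0,"fingers":0},
  {"tx":-0.3,"ty":-0.08,"tz":0.135,"ax":0,"ay":0,"az":0,"fingers":0},
  {"tx":-0.35,"ty":-0.093,"tz":0.16,"ax":0,"ay":0,"az":0,"fingers":0},
  {"tx":-0.395,"ty":-0.105,"tz":0.18,"ax":0,"ay":0,"az":0,"fingers":0},
  {"tx":-0.4225,"ty":-0.1125,"tz":0.191,"ax":0,"ay":0.2,"az":-0.2,"fingers":0},
  {"tx":-0.4225,"ty":-0.1125,"tz":0.191,"ax":0,"ay":0.2,"az":-0.2,"fingers":0},
], newtons=40)

```text
time_s: 2.7
position: [0.516, -0.3222, 0.1282]
orientation: [-2.041, -2.384, 0.001]
contact_force: [-0.7, 0.8, -0.4]
opening: 1.0
```

```bash
python3 - <<'E'
from rig import bot
from h import *
import pickle
w=bot.snapshot("wrist");s=bot.get_state();pickle.dump((w,s),open("w3.pkl","wb"))
print(s["position"],s["time_s"]);cv2.imwrite("pics/w3.png",cv2.convertScaleAbs(w["image"],alpha=1.5))
print(delta(s,(.5172,-.321,.04),9), proj(w,(.5123,-.2945,.045)),proj(w,(.489,-.146,.045)))
E
```

```text
[ 0.5167298  -0.32112534  0.12923486] 2.75
(array([-0.1,  0.6, 89.2]), array([-0.09, -0.09, -0.05])) [324.09732195 171.50222322] [324.69845792 -95.03953436]
```

View pics/w3.png

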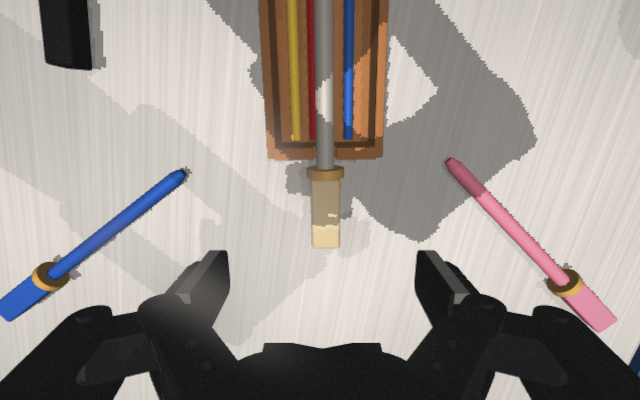

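The spindle handle is at px (325,181–247), with its collar at row ~172 and the shaft vertical at column 324, so it is centred between the jaws.

```bash
python3 - <<'E'
from h import *
import pickle
w,s=pickle.load(open("w3.pkl","rb"))
R=Ro.from_rotvec(s["orientation"])
for n,p,z in[("collar front top",(325,166),.058),("handle back top",(325.5,247),.055),("collar back/handle front top",(325,180),.055),("shaft",(324.5,150),.051),("shaft far",(323.5,10),.051)]:
    print(n,(R.inv().apply(onz(w,*p,z)-s["position"])*1000).round(1))
E
```

```text
collar front top [33.   0.4 71.3]
handle back top [-25.    0.9  74.2]
collar back/handle front top [23.1  0.4 74.3]
shaft [42.3  0.1 78.3]
shaft far [123.7  -0.6  78.4]
```

Request:
play_rows([
  {"tx":0.001,"ty":0.0005,"tz":0.03,"ax":0,"ay":0,"az":-0.4,"fingers":0},
  {"tx":0.001,"ty":0.0005,"tz":0.06,"ax":0,"ay":0,"az":-0.4,"fingers":0},
  {"tx":0.001,"ty":0.0005,"tz":0.08,"ax":0,"ay":0,"az":-0.4,"fingers":0},
  {"tx":0.001,"ty":0.0005,"tz":0.0892,"ax":0,"ay":0,"az":-0.4,"fingers":0},
  {"tx":0.001,"ty":0.0005,"tz":0.0892,"ax":0,"ay":0,"az":-0.4,"fingers":100},
  {"tx":0.001,"ty":0.0005,"tz":0.0892,"ax":0,"ay":0,"az":-0.4,"fingers":255},
  {"tx":0.001,"ty":0.0005,"tz":0.0892,"ax":0,"ay":0,"az":-0.4,"fingers":255},
  {"tx":0.001,"ty":0.0005,"tz":0.0892,"ax":0,"ay":0,"az":-0.4,"fingers":255},
  {"tx":0.001,"ty":0.0005,"tz":0.0892,"ax":0,"ay":0,"az":-0.4,"fingers":255},
  {"tx":0.001,"ty":0.0005,"tz":0.0892,"ax":0,"ay":0,"az":-0.4,"fingers":255},
], newtons=60)

```text
time_s: 4.0
position: [0.5172, -0.3202, 0.0407]
orientation: [-2.032, -2.394, -0.0]
contact_force: [0.9, 0.0, 4.4]
opening: 0.226
```

```bash
python3 - <<'E'
from rig import bot
from h import *
s=bot.get_state();print(s["position"],delta(s,(.6322,-.084,.0807),10))
E
```

```text
[ 0.51724687 -0.32018951  0.04072142] (array([214.4, 151.7, -39.9]), array([-0.03, -0.05, -0.66]))
```

Request:
play_rows([
  {"tx":0,"ty":0,"tz":-0.02,"ax":0,"ay":0,"az":0,"fingers":255},
  {"tx":0,"ty":0,"tz":-0.045,"ax":0,"ay":0,"az":0,"fingers":255},
  {"tx":0.015,"ty":0.015,"tz":-0.06,"ax":0,"ay":0,"az":0,"fingers":255},
  {"tx":0.05,"ty":0.045,"tz":-0.06,"ax":0,"ay":0,"az":-0.3,"fingers":255},
  {"tx":0.09,"ty":0.075,"tz":-0.06,"ax":0,"ay":0,"az":-0.66,"fingers":255},
  {"tx":0.13,"ty":0.105,"tz":-0.06,"ax":0,"ay":0,"az":-0.66,"fingers":255},
  {"tx":0.17,"ty":0.13,"tz":-0.055,"ax":0,"ay":0,"az":-0.66,"fingers":255},
  {"tx":0.2,"ty":0.15,"tz":-0.045,"ax":0,"ay":0,"az":-0.66,"fingers":255},
  {"tx":0.2144,"ty":0.1517,"tz":-0.04,"ax":0,"ay":0,"az":-0.66,"fingers":255},
  {"tx":0.2144,"ty":0.1517,"tz":-0.04,"ax":0,"ay":0,"az":-0.66,"fingers":255},
], newtons=60)

```text
time_s: 5.25
position: [0.6317, -0.0828, 0.0804]
orientation: [-2.016, -2.407, 0.001]
contact_force: [-0.3, -0.4, -1.0]
opening: 0.226
```

```bash
python3 - <<'E'
from rig import bot
from h import *
import pickle
w=bot.snapshot("wrist");s=bot.get_state();S=bot.snapshot("scene");T=bot.snapshot("top");pickle.dump((w,s,S,T),open("w4.pkl","wb"))
print(s["position"],s["time_s"],s["contact_force"],s["opening"]);
a=cv2.convertScaleAbs(w["image"],alpha=1.5)
b=cv2.resize(S["image"][190:290,260:360],None,fx=4,fy=4,interpolation=cv2.INTER_CUBIC)
cv2.imwrite("pics/w4.png",np.hstack([a[:,160:560],b]))
print(proj(w,(.5973,.1139,.107)),proj(w,(.6008,.0942,.085)),proj(S,(.6008,.0942,.085)),proj(S,(.5973,.1139,.085)),proj(S,(.605,.07,.085)))
E
```

```text
[ 0.63182668 -0.08400268  0.08087389] 5.3 [-1.065172   -0.99249656 -0.718598  ] 0.22313139021574074
[ 329.58312324 -572.04059875] [ 327.27798555 -295.28049236] [318.08605201 219.42157023] [324.55309312 221.86232218] [310.27284914 216.44481294]
```

View pics/w4.png

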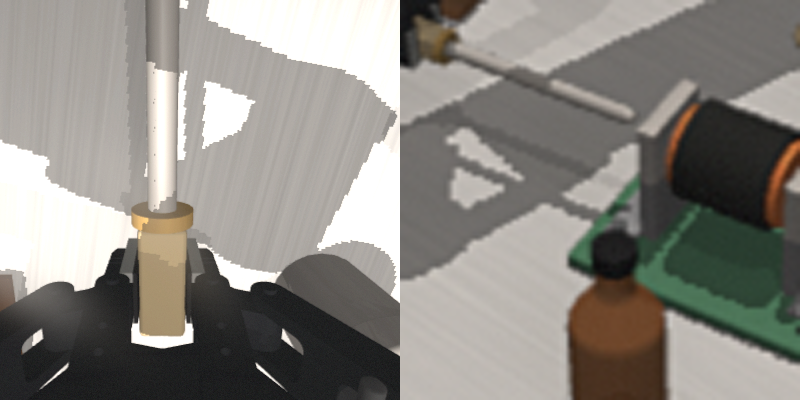

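The grasp holds. The nose is at scene px ~(318,218.8), against (318.1,219.4) predicted. Next I check the shaft's direction in the wrist, scene and top views.

```bash
python3 - <<'E'
from h import *
import pickle
w,s,S,T=pickle.load(open("w4.pkl","rb"))
R=Ro.from_rotvec(s["orientation"])
g=w["image"].astype(int).mean(2)
for r in (5,30,50,100,140,180): print(r,g[r,296:350].astype(int).tolist()[::1])
# predicted axis points in scene/top for a perfectly aligned spindle
ax=R.as_matrix()[:,0];print("tool x",ax)
B=s["position"]+np.array([0,0,.0043])
for d in(40,90,150,181): print(d,proj(S,B+ax*d/1e3).round(1),proj(T,B+ax*d/1e3).round(1))
gs=S["image"].astype(int).mean(2)
for c in (280,290,300,310,316): print(c,gs[195:228,c].astype(int).tolist())
gt=T["image"].astype(int).mean(2)
for c in (295,300,310,320,330): print("T",c,gt[155:185,c].astype(int).tolist())
E
```

```text
5 [93, 93, 93, 94, 92, 92, 91, 93, 96, 78, 65, 67, 72, 76, 79, 82, 85, 87, 88, 91, 92, 94, 97, 99, 102, 106, 108, 107, 106, 104, 103, 100, 98, 98, 95, 94, 92, 90, 88, 87, 85, 80, 77, 113, 162, 173, 172, 173, 173, 173, 173, 130, 106, 107]
30 [94, 93, 92, 94, 95, 95, 94, 96, 96, 80, 67, 68, 73, 76, 80, 82, 85, 88, 89, 92, 94, 96, 97, 102, 105, 107, 110, 110, 107, 106, 105, 101, 99, 99, 97, 96, 94, 91, 89, 87, 84, 80, 78, 101, 110, 109, 109, 108, 107, 108, 108, 107, 107, 107]
50 [93, 95, 96, 97, 96, 96, 95, 95, 94, 86, 70, 67, 72, 76, 79, 82, 85, 88, 90, 93, 95, 96, 99, 101, 105, 109, 110, 110, 109, 108, 105, 103, 101, 100, 98, 96, 94, 92, 90, 87, 85, 80, 81, 103, 108, 109, 110, 108, 108, 108, 108, 111, 112, 111]
100 [98, 98, 96, 97, 98, 96, 97, 97, 96, 97, 92, 102, 115, 125, 131, 138, 143, 148, 152, 158, 162, 170, 176, 181, 183, 184, 185, 181, 175, 169, 164, 160, 155, 149, 144, 139, 133, 127, 121, 111, 101, 87, 163, 185, 184, 183, 181, 183, 140, 115, 114, 113, 113, 112]
140 [100, 100, 99, 99, 99, 100, 102, 101, 100, 101, 100, 99, 110, 121, 130, 136, 142, 148, 153, 157, 163, 169, 177, 1
[... 1446 characters left out ...]
T 295 [126, 128, 126, 124, 126, 122, 114, 108, 116, 86, 50, 80, 133, 128, 73, 45, 49, 46, 51, 52, 59, 56, 53, 57, 59, 58, 57, 55, 56, 55]
T 300 [119, 124, 123, 122, 128, 119, 126, 124, 132, 98, 75, 120, 121, 89, 104, 124, 124, 120, 122, 122, 119, 114, 112, 111, 117, 128, 119, 124, 125, 123]
T 310 [131, 133, 112, 96, 104, 80, 63, 67, 68, 105, 124, 117, 64, 58, 69, 72, 69, 74, 69, 66, 55, 62, 67, 77, 72, 71, 68, 68, 73, 64]
T 320 [70, 65, 96, 112, 109, 106, 77, 53, 74, 68, 53, 66, 73, 68, 74, 70, 69, 60, 61, 57, 60, 67, 74, 71, 74, 71, 68, 67, 67, 70]
T 330 [120, 136, 130, 130, 102, 73, 103, 127, 103, 88, 119, 140, 107, 59, 58, 50, 38, 33, 41, 58, 80, 101, 100, 99, 98, 110, 113, 108, 100, 104]
```

Everything is aligned to within half a pixel. I advance slowly towards the near cheek.

Request:
play_rows([
  {"tx":0.004,"ty":0.0003,"tz":0,"ax":0,"ay":0,"az":0,"fingers":255},
  {"tx":0.008,"ty":0.0003,"tz":0,"ax":0,"ay":0,"az":0,"fingers":255},
  {"tx":0.012,"ty":0.0003,"tz":0,"ax":0,"ay":0,"az":0,"fingers":255},
  {"tx":0.014,"ty":0.0003,"tz":0,"ax":0,"ay":0,"az":0,"fingers":255},
  {"tx":0.016,"ty":0.0003,"tz":0,"ax":0,"ay":0,"az":0,"fingers":255},
  {"tx":0.018,"ty":0.0003,"tz":0,"ax":0,"ay":0,"az":0,"fingers":255},
  {"tx":0.019,"ty":0.0003,"tz":0,"ax":0,"ay":0,"az":0,"fingers":255},
  {"tx":0.02,"ty":0.0003,"tz":0,"ax":0,"ay":0,"az":0,"fingers":255},
  {"tx":0.021,"ty":0.0003,"tz":0,"ax":0,"ay":0,"az":0,"fingers":255},
  {"tx":0.022,"ty":0.0003,"tz":0,"ax":0,"ay":0,"az":0,"fingers":255},
], newtons=60)

```text
time_s: 6.65
position: [0.6286, -0.0634, 0.0815]
orientation: [-2.021, -2.405, -0.0]
contact_force: [0.4, -0.8, -1.5]
opening: 0.224
```

```bash
cat > st.py <<'E'
from rig import bot
from h import *
s=bot.get_state();R=Ro.from_rotvec(s["orientation"])
a=np.radians(10);X=np.array([np.cos(a),np.sin(a)]);Y=np.array([-X[1],X[0]])
r=s["position"][:2]-np.array([.5973,.1139])
print("t",s["time_s"],"stand-frame lateral mm",(X@r*1e3).round(2),"along",(Y@r*1e3).round(2),"z",(s["position"][2]*1e3).round(2),
 "nose along~",(Y@r*1e3+182).round(1),"\nF tool",R.inv().apply(s["contact_force"]).round(1),"M tool",R.inv().apply(s["wrist_torque"]).round(2),"open",s["opening"].round(3),delta(s,s["position"],10)[1])
E
python3 st.py
```

```text
Traceback (most recent call last):
  File "st.py", line 7, in <module>
    "nose along~",(Y@r*1e3+182).round(1),"\nF tool",R.inv().apply(s["contact_force"]).round(1),"M tool",R.inv().apply(s["wrist_torque"]).round(2),"open",s["opening"].round(3),delta(s,s["position"],10)[1])
                                                                                                                                                         ^^^^^^^^^^^^^^^^^^
AttributeError: 'float' object has no attribute 'round'
```

```bash
sed -i 's/s\["opening"\].round(3)/round(s["opening"],3)/' st.py; python3 st.py
```

```text
t 6.65 stand-frame lateral mm 0.0 along -180.04 z 81.45 nose along~ 2.0 
F tool [-0.9  0.3  1.5] M tool [-0.03 -0.08 -0.02] open 0.224 [-0.   -0.01 -0.07]
```

Request:
play_rows([
  {"tx":0.001,"ty":0,"tz":0.0008,"ax":0,"ay":0,"az":0,"fingers":255},
  {"tx":0.002,"ty":0,"tz":0.0008,"ax":0,"ay":0,"az":0,"fingers":255},
  {"tx":0.0025,"ty":0,"tz":0.0008,"ax":0,"ay":0,"az":0,"fingers":255},
  {"tx":0.003,"ty":0,"tz":0.0008,"ax":0,"ay":0,"az":0,"fingers":255},
  {"tx":0.0035,"ty":0,"tz":0.0008,"ax":0,"ay":0,"az":0,"fingers":255},
  {"tx":0.004,"ty":0,"tz":0.0008,"ax":0,"ay":0,"az":0,"fingers":255},
  {"tx":0.004,"ty":0,"tz":0.0008,"ax":0,"ay":0,"az":0,"fingers":255},
  {"tx":0.004,"ty":0,"tz":0.0008,"ax":0,"ay":0,"az":0,"fingers":255},
  {"tx":0.004,"ty":0,"tz":0.0008,"ax":0,"ay":0,"az":0,"fingers":255},
  {"tx":0.004,"ty":0,"tz":0.0008,"ax":0,"ay":0,"az":0,"fingers":255},
], newtons=60)

```text
time_s: 7.9
position: [0.6279, -0.0595, 0.0806]
orientation: [-2.021, -2.405, -0.0]
contact_force: [0.9, 0.0, -1.8]
opening: 0.221
```

```bash
python3 st.py
```

```text
t 7.9 stand-frame lateral mm 0.0 along -176.02 z 80.64 nose along~ 6.0 
F tool [-0.2  0.9  1.8] M tool [ 0.04 -0.1  -0.03] open 0.221 [-0.   -0.01 -0.07]
```

Request:
play_rows([
  {"tx":0.001,"ty":0,"tz":0,"ax":0,"ay":0,"az":0,"fingers":255},
  {"tx":0.002,"ty":0,"tz":0,"ax":0,"ay":0,"az":0,"fingers":255},
  {"tx":0.003,"ty":0,"tz":0,"ax":0,"ay":0,"az":0,"fingers":255},
  {"tx":0.004,"ty":0,"tz":0,"ax":0,"ay":0,"az":0,"fingers":255},
  {"tx":0.0045,"ty":0,"tz":0,"ax":0,"ay":0,"az":0,"fingers":255},
  {"tx":0.005,"ty":0,"tz":0,"ax":0,"ay":0,"az":0,"fingers":255},
  {"tx":0.0055,"ty":0,"tz":0,"ax":0,"ay":0,"az":0,"fingers":255},
  {"tx":0.006,"ty":0,"tz":0,"ax":0,"ay":0,"az":0,"fingers":255},
  {"tx":0.006,"ty":0,"tz":0,"ax":0,"ay":0,"az":0,"fingers":255},
  {"tx":0.006,"ty":0,"tz":0,"ax":0,"ay":0,"az":0,"fingers":255},
], newtons=60)

```text
time_s: 9.15
position: [0.6268, -0.0536, 0.0806]
orientation: [-2.021, -2.405, -0.0]
contact_force: [-0.4, -0.3, -1.5]
opening: 0.217
```

```bash
python3 st.py; python3 - <<'E'
from rig import bot
from h import *
S=bot.snapshot("scene");T=bot.snapshot("top")
b=cv2.resize(S["image"][195:265,280:380],None,fx=5,fy=5,interpolation=cv2.INTER_CUBIC)
c=cv2.resize(T["image"][140:215,225:325],None,fx=3,fy=3,interpolation=cv2.INTER_CUBIC);c=cv2.copyMakeBorder(c,0,125,0,0,0)
cv2.imwrite("pics/s5.png",np.hstack([b,c]))
E
```

```text
t 9.15 stand-frame lateral mm 0.01 along -170.05 z 80.63 nose along~ 12.0 
F tool [-0.2 -0.4  1.5] M tool [-0.03 -0.11  0.  ] open 0.217 [-0.   -0.01 -0.07]
```

View pics/s5.png

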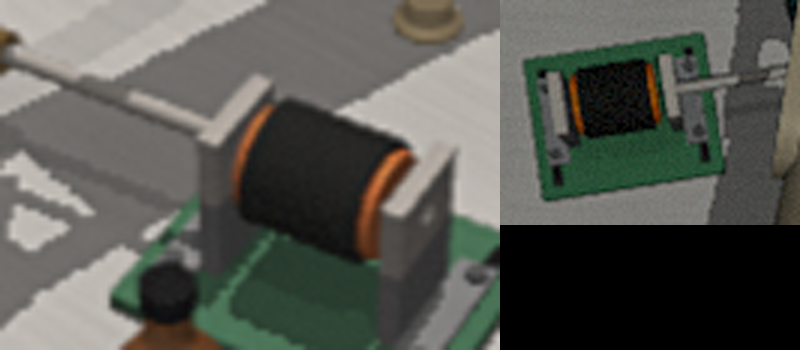

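The shaft enters the near cheek at scene crop (205,130), and there is no contact force. The next part goes through the roller flare.

Request:
play_rows([
  {"tx":0.002,"ty":0,"tz":0,"ax":0,"ay":0,"az":0,"fingers":255},
  {"tx":0.004,"ty":0,"tz":0,"ax":0,"ay":0,"az":0,"fingers":255},
  {"tx":0.006,"ty":0,"tz":0,"ax":0,"ay":0,"az":0,"fingers":255},
  {"tx":0.008,"ty":0,"tz":0,"ax":0,"ay":0,"az":0,"fingers":255},
  {"tx":0.009,"ty":0,"tz":0,"ax":0,"ay":0,"az":0,"fingers":255},
  {"tx":0.01,"ty":0,"tz":0,"ax":0,"ay":0,"az":0,"fingers":255},
  {"tx":0.011,"ty":0,"tz":0,"ax":0,"ay":0,"az":0,"fingers":255},
  {"tx":0.012,"ty":0,"tz":0,"ax":0,"ay":0,"az":0,"fingers":255},
  {"tx":0.013,"ty":0,"tz":0,"ax":0,"ay":0,"az":0,"fingers":255},
  {"tx":0.014,"ty":0,"tz":0,"ax":0,"ay":0,"az":0,"fingers":255},
], newtons=60)

```text
time_s: 10.5
position: [0.6244, -0.0397, 0.0806]
orientation: [-2.021, -2.405, -0.0]
contact_force: [-0.2, 1.2, -0.8]
opening: 0.223
```

```bash
python3 st.py
```

```text
t 10.5 stand-frame lateral mm 0.02 along -156.0 z 80.63 nose along~ 26.0 
F tool [1.2 0.  0.8] M tool [-0.01 -0.08  0.03] open 0.223 [-0.   -0.01 -0.07]
```

Request:
play_rows([
  {"tx":0.001,"ty":0,"tz":0,"ax":0,"ay":0,"az":0,"fingers":255},
  {"tx":0.002,"ty":0,"tz":0,"ax":0,"ay":0,"az":0,"fingers":255},
  {"tx":0.003,"ty":0,"tz":0,"ax":0,"ay":0,"az":0,"fingers":255},
  {"tx":0.004,"ty":0,"tz":0,"ax":0,"ay":0,"az":0,"fingers":255},
  {"tx":0.005,"ty":0,"tz":0,"ax":0,"ay":0,"az":0,"fingers":255},
  {"tx":0.006,"ty":0,"tz":0,"ax":0,"ay":0,"az":0,"fingers":255},
  {"tx":0.007,"ty":0,"tz":0,"ax":0,"ay":0,"az":0,"fingers":255},
  {"tx":0.008,"ty":0,"tz":0,"ax":0,"ay":0,"az":0,"fingers":255},
  {"tx":0.008,"ty":0,"tz":0,"ax":0,"ay":0,"az":0,"fingers":255},
  {"tx":0.008,"ty":0,"tz":0,"ax":0,"ay":0,"az":0,"fingers":255},
], newtons=60)

```text
time_s: 11.75
position: [0.6231, -0.0319, 0.0806]
orientation: [-2.021, -2.405, -0.0]
contact_force: [0.1, -0.6, -2.4]
opening: 0.222
```

```bash
python3 st.py
```

```text
t 11.75 stand-frame lateral mm 0.04 along -148.07 z 80.62 nose along~ 33.9 
F tool [-0.6  0.   2.4] M tool [-0.07 -0.27  0.05] open 0.222 [-0.   -0.01 -0.08]
```

Request:
play_rows([
  {"tx":0.002,"ty":0,"tz":0,"ax":0,"ay":0,"az":0,"fingers":255},
  {"tx":0.004,"ty":0,"tz":0,"ax":0,"ay":0,"az":0,"fingers":255},
  {"tx":0.006,"ty":0,"tz":0,"ax":0,"ay":0,"az":0,"fingers":255},
  {"tx":0.008,"ty":0,"tz":0,"ax":0,"ay":0,"az":0,"fingers":255},
  {"tx":0.01,"ty":0,"tz":0,"ax":0,"ay":0,"az":0,"fingers":255},
  {"tx":0.012,"ty":0,"tz":0,"ax":0,"ay":0,"az":0,"fingers":255},
  {"tx":0.014,"ty":0,"tz":0,"ax":0,"ay":0,"az":0,"fingers":255},
  {"tx":0.016,"ty":0,"tz":0,"ax":0,"ay":0,"az":0,"fingers":255},
  {"tx":0.018,"ty":0,"tz":0,"ax":0,"ay":0,"az":0,"fingers":255},
  {"tx":0.02,"ty":0,"tz":0,"ax":0,"ay":0,"az":0,"fingers":255},
], newtons=60)

```text
time_s: 13.0
position: [0.6196, -0.0121, 0.0806]
orientation: [-2.021, -2.405, -0.0]
contact_force: [1.6, -3.0, -1.2]
opening: 0.224
```

```bash
python3 st.py
```

```text
t 13.0 stand-frame lateral mm 0.05 along -127.93 z 80.62 nose along~ 54.1 
F tool [-3.2  1.   1.2] M tool [-0.03 -0.51  0.06] open 0.224 [-0.   -0.01 -0.08]
```

Request:
play_rows([
  {"tx":0.004,"ty":0,"tz":0,"ax":0,"ay":0,"az":0,"fingers":255},
  {"tx":0.008,"ty":0,"tz":0,"ax":0,"ay":0,"az":0,"fingers":255},
  {"tx":0.012,"ty":0,"tz":0,"ax":0,"ay":0,"az":0,"fingers":255},
  {"tx":0.016,"ty":0,"tz":0,"ax":0,"ay":0,"az":0,"fingers":255},
  {"tx":0.02,"ty":0,"tz":0,"ax":0,"ay":0,"az":0,"fingers":255},
  {"tx":0.024,"ty":0,"tz":0,"ax":0,"ay":0,"az":0,"fingers":255},
  {"tx":0.028,"ty":0,"tz":0,"ax":0,"ay":0,"az":0,"fingers":255},
  {"tx":0.032,"ty":0,"tz":0,"ax":0,"ay":0,"az":0,"fingers":255},
  {"tx":0.036,"ty":0,"tz":0,"ax":0,"ay":0,"az":0,"fingers":255},
  {"tx":0.04,"ty":0,"tz":0,"ax":0,"ay":0,"az":0,"fingers":255},
], newtons=60)

```text
time_s: 14.25
position: [0.6126, 0.0276, 0.0806]
orientation: [-2.021, -2.405, -0.0]
contact_force: [0.2, -2.9, -2.4]
opening: 0.224
```

```bash
python3 st.py
```

```text
t 14.25 stand-frame lateral mm 0.11 along -87.67 z 80.6 nose along~ 94.3 
F tool [-2.9 -0.3  2.4] M tool [-0.09 -0.53  0.04] open 0.224 [-0.   -0.01 -0.08]
```

Request:
play_rows([
  {"tx":0.003,"ty":0,"tz":0,"ax":0,"ay":0,"az":0,"fingers":255},
  {"tx":0.006,"ty":0,"tz":0,"ax":0,"ay":0,"az":0,"fingers":255},
  {"tx":0.009,"ty":0,"tz":0,"ax":0,"ay":0,"az":0,"fingers":255},
  {"tx":0.011,"ty":0,"tz":0,"ax":0,"ay":0,"az":0,"fingers":255},
  {"tx":0.012,"ty":0,"tz":0,"ax":0,"ay":0,"az":0,"fingers":255},
  {"tx":0.013,"ty":0,"tz":0,"ax":0,"ay":0,"az":0,"fingers":255},
  {"tx":0.014,"ty":0,"tz":0,"ax":0,"ay":0,"az":0,"fingers":255},
  {"tx":0.015,"ty":0,"tz":0,"ax":0,"ay":0,"az":0,"fingers":255},
  {"tx":0.016,"ty":0,"tz":0,"ax":0,"ay":0,"az":0,"fingers":255},
  {"tx":0.016,"ty":0,"tz":0,"ax":0,"ay":0,"az":0,"fingers":255},
], newtons=60)

```text
time_s: 15.5
position: [0.6098, 0.0435, 0.0805]
orientation: [-2.021, -2.405, -0.0]
contact_force: [0.5, 0.1, -2.2]
opening: 0.226
```

```bash
python3 st.py
```

```text
t 15.5 stand-frame lateral mm 0.09 along -71.5 z 80.55 nose along~ 110.5 
F tool [0.  0.5 2.2] M tool [-0.13 -0.37  0.05] open 0.226 [-0.01 -0.02 -0.07]
```

Request:
play_rows([
  {"tx":0.001,"ty":0,"tz":0,"ax":0,"ay":0,"az":0,"fingers":255},
  {"tx":0.002,"ty":0,"tz":0,"ax":0,"ay":0,"az":0,"fingers":255},
  {"tx":0.003,"ty":0,"tz":0,"ax":0,"ay":0,"az":0,"fingers":255},
  {"tx":0.004,"ty":0,"tz":0,"ax":0,"ay":0,"az":0,"fingers":255},
  {"tx":0.005,"ty":0,"tz":0,"ax":0,"ay":0,"az":0,"fingers":255},
  {"tx":0.005,"ty":0,"tz":0,"ax":0,"ay":0,"az":0,"fingers":255},
  {"tx":0.006,"ty":0,"tz":0,"ax":0,"ay":0,"az":0,"fingers":255},
  {"tx":0.006,"ty":0,"tz":0,"ax":0,"ay":0,"az":0,"fingers":255},
  {"tx":0.006,"ty":0,"tz":0,"ax":0,"ay":0,"az":0,"fingers":255},
  {"tx":0.006,"ty":0,"tz":0,"ax":0,"ay":0,"az":0,"fingers":255},
], newtons=60)

```text
time_s: 16.75
position: [0.6087, 0.0495, 0.0805]
orientation: [-2.02, -2.405, -0.0]
contact_force: [-0.0, -0.7, -3.7]
opening: 0.225
```

```bash
python3 st.py
```

```text
t 16.75 stand-frame lateral mm 0.08 along -65.39 z 80.52 nose along~ 116.6 
F tool [-0.7 -0.2  3.7] M tool [-0.1  -0.34  0.05] open 0.225 [-0.01 -0.03 -0.06]
```

Request:
play_rows([
  {"tx":0.003,"ty":0,"tz":0,"ax":0,"ay":0,"az":0,"fingers":255},
  {"tx":0.006,"ty":0,"tz":0,"ax":0,"ay":0,"az":0,"fingers":255},
  {"tx":0.009,"ty":0,"tz":0,"ax":0,"ay":0,"az":0,"fingers":255},
  {"tx":0.012,"ty":0,"tz":0,"ax":0,"ay":0,"az":0,"fingers":255},
  {"tx":0.015,"ty":0,"tz":0,"ax":0,"ay":0,"az":0,"fingers":255},
  {"tx":0.018,"ty":0,"tz":0,"ax":0,"ay":0,"az":0,"fingers":255},
  {"tx":0.021,"ty":0,"tz":0,"ax":0,"ay":0,"az":0,"fingers":255},
  {"tx":0.024,"ty":0,"tz":0,"ax":0,"ay":0,"az":0,"fingers":255},
  {"tx":0.026,"ty":0,"tz":0,"ax":0,"ay":0,"az":0,"fingers":255},
  {"tx":0.026,"ty":0,"tz":0,"ax":0,"ay":0,"az":0,"fingers":255},
], newtons=60)

```text
time_s: 18.0
position: [0.6042, 0.0755, 0.0805]
orientation: [-2.02, -2.405, -0.001]
contact_force: [0.8, -0.3, -2.9]
opening: 0.225
```

```bash
python3 st.py; python3 - <<'E'
from rig import bot
from h import *
w=bot.snapshot("wrist");S=bot.snapshot("scene")
b=cv2.resize(S["image"][195:265,300:390],None,fx=4,fy=4,interpolation=cv2.INTER_CUBIC)
a=cv2.convertScaleAbs(w["image"],alpha=1.5)[80:360,130:550]
cv2.imwrite("pics/s6.png",np.hstack([a,b]))
E
```

```text
t 18.0 stand-frame lateral mm 0.11 along -39.0 z 80.51 nose along~ 143.0 
F tool [-0.4  0.7  2.9] M tool [-0.07 -0.12  0.11] open 0.225 [-0.01 -0.06 -0.05]
```

View pics/s6.png

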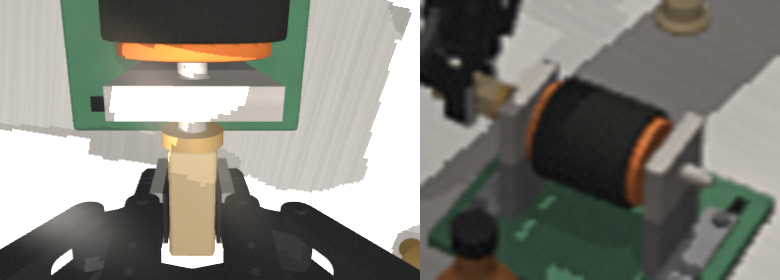

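The shaft is through both cheeks: the nose shows beyond the far cheek, and the collar is a few mm short of the near one. I feel for the seat in small steps.

Request:
play_rows([
  {"tx":0.001,"ty":0,"tz":0,"ax":0,"ay":0,"az":0,"fingers":255},
  {"tx":0.002,"ty":0,"tz":0,"ax":0,"ay":0,"az":0,"fingers":255},
  {"tx":0.003,"ty":0,"tz":0,"ax":0,"ay":0,"az":0,"fingers":255},
  {"tx":0.004,"ty":0,"tz":0,"ax":0,"ay":0,"az":0,"fingers":255},
  {"tx":0.0045,"ty":0,"tz":0,"ax":0,"ay":0,"az":0,"fingers":255},
  {"tx":0.005,"ty":0,"tz":0,"ax":0,"ay":0,"az":0,"fingers":255},
  {"tx":0.005,"ty":0,"tz":0,"ax":0,"ay":0,"az":0,"fingers":255},
  {"tx":0.005,"ty":0,"tz":0,"ax":0,"ay":0,"az":0,"fingers":255},
  {"tx":0.005,"ty":0,"tz":0,"ax":0,"ay":0,"az":0,"fingers":255},
  {"tx":0.005,"ty":0,"tz":0,"ax":0,"ay":0,"az":0,"fingers":255},
], newtons=60)

```text
time_s: 19.35
position: [0.6033, 0.0805, 0.0805]
orientation: [-2.02, -2.405, -0.001]
contact_force: [0.2, -1.7, -3.3]
opening: 0.226
```

Request:
play_rows([
  {"tx":0.0003,"ty":0,"tz":0,"ax":0,"ay":0,"az":0,"fingers":255},
  {"tx":0.0006,"ty":0,"tz":0,"ax":0,"ay":0,"az":0,"fingers":255},
  {"tx":0.0008,"ty":0,"tz":0,"ax":0,"ay":0,"az":0,"fingers":255},
  {"tx":0.001,"ty":0,"tz":0,"ax":0,"ay":0,"az":0,"fingers":255},
  {"tx":0.001,"ty":0,"tz":0,"ax":0,"ay":0,"az":0,"fingers":255},
  {"tx":0.001,"ty":0,"tz":0,"ax":0,"ay":0,"az":0,"fingers":255},
  {"tx":0.001,"ty":0,"tz":0,"ax":0,"ay":0,"az":0,"fingers":255},
  {"tx":0.001,"ty":0,"tz":0,"ax":0,"ay":0,"az":0,"fingers":255},
  {"tx":0.001,"ty":0,"tz":0,"ax":0,"ay":0,"az":0,"fingers":255},
  {"tx":0.001,"ty":0,"tz":0,"ax":0,"ay":0,"az":0,"fingers":255},
], newtons=60)

```text
time_s: 20.6
position: [0.6031, 0.0815, 0.0805]
orientation: [-2.02, -2.405, -0.001]
contact_force: [0.5, -1.2, -2.4]
opening: 0.224
```

```bash
python3 st.py
```

```text
t 20.6 stand-frame lateral mm 0.11 along -32.92 z 80.49 nose along~ 149.1 
F tool [-1.2  0.3  2.4] M tool [-0.12 -0.33  0.08] open 0.224 [-0.02 -0.08 -0.05]
```

Request:
play_rows([
  {"tx":0.0003,"ty":0,"tz":0,"ax":0,"ay":0,"az":0,"fingers":255},
  {"tx":0.0006,"ty":0,"tz":0,"ax":0,"ay":0,"az":0,"fingers":255},
  {"tx":0.0008,"ty":0,"tz":0,"ax":0,"ay":0,"az":0,"fingers":255},
  {"tx":0.001,"ty":0,"tz":0,"ax":0,"ay":0,"az":0,"fingers":255},
  {"tx":0.001,"ty":0,"tz":0,"ax":0,"ay":0,"az":0,"fingers":255},
  {"tx":0.001,"ty":0,"tz":0,"ax":0,"ay":0,"az":0,"fingers":255},
  {"tx":0.001,"ty":0,"tz":0,"ax":0,"ay":0,"az":0,"fingers":255},
  {"tx":0.001,"ty":0,"tz":0,"ax":0,"ay":0,"az":0,"fingers":255},
  {"tx":0.001,"ty":0,"tz":0,"ax":0,"ay":0,"az":0,"fingers":255},
  {"tx":0.001,"ty":0,"tz":0,"ax":0,"ay":0,"az":0,"fingers":255},
], newtons=60)

```text
time_s: 21.85
position: [0.603, 0.0825, 0.0805]
orientation: [-2.02, -2.405, -0.001]
contact_force: [0.5, -0.5, -2.7]
opening: 0.224
```

```bash
python3 st.py
```

```text
t 21.85 stand-frame lateral mm 0.12 along -31.89 z 80.49 nose along~ 150.1 
F tool [-0.6  0.4  2.7] M tool [-0.05 -0.33  0.07] open 0.224 [-0.02 -0.08 -0.05]
```

Request:
play_rows([
  {"tx":0.0003,"ty":0,"tz":0,"ax":0,"ay":0,"az":0,"fingers":255},
  {"tx":0.0006,"ty":0,"tz":0,"ax":0,"ay":0,"az":0,"fingers":255},
  {"tx":0.0008,"ty":0,"tz":0,"ax":0,"ay":0,"az":0,"fingers":255},
  {"tx":0.001,"ty":0,"tz":0,"ax":0,"ay":0,"az":0,"fingers":255},
  {"tx":0.001,"ty":0,"tz":0,"ax":0,"ay":0,"az":0,"fingers":255},
  {"tx":0.001,"ty":0,"tz":0,"ax":0,"ay":0,"az":0,"fingers":255},
  {"tx":0.001,"ty":0,"tz":0,"ax":0,"ay":0,"az":0,"fingers":255},
  {"tx":0.001,"ty":0,"tz":0,"ax":0,"ay":0,"az":0,"fingers":255},
  {"tx":0.001,"ty":0,"tz":0,"ax":0,"ay":0,"az":0,"fingers":255},
  {"tx":0.001,"ty":0,"tz":0,"ax":0,"ay":0,"az":0,"fingers":255},
], newtons=60)

```text
time_s: 23.1
position: [0.6028, 0.0835, 0.0805]
orientation: [-2.02, -2.405, -0.001]
contact_force: [0.3, -1.3, -2.6]
opening: 0.22
```

```bash
python3 st.py
```

```text
t 23.1 stand-frame lateral mm 0.13 along -30.9 z 80.51 nose along~ 151.1 
F tool [-1.3  0.1  2.6] M tool [-0.1  -0.32  0.04] open 0.22 [-0.01 -0.08 -0.05]
```

Request:
play_rows([
  {"tx":0.0003,"ty":0,"tz":0,"ax":0,"ay":0,"az":0,"fingers":255},
  {"tx":0.0006,"ty":0,"tz":0,"ax":0,"ay":0,"az":0,"fingers":255},
  {"tx":0.0008,"ty":0,"tz":0,"ax":0,"ay":0,"az":0,"fingers":255},
  {"tx":0.001,"ty":0,"tz":0,"ax":0,"ay":0,"az":0,"fingers":255},
  {"tx":0.001,"ty":0,"tz":0,"ax":0,"ay":0,"az":0,"fingers":255},
  {"tx":0.001,"ty":0,"tz":0,"ax":0,"ay":0,"az":0,"fingers":255},
  {"tx":0.001,"ty":0,"tz":0,"ax":0,"ay":0,"az":0,"fingers":255},
  {"tx":0.001,"ty":0,"tz":0,"ax":0,"ay":0,"az":0,"fingers":255},
  {"tx":0.001,"ty":0,"tz":0,"ax":0,"ay":0,"az":0,"fingers":255},
  {"tx":0.001,"ty":0,"tz":0,"ax":0,"ay":0,"az":0,"fingers":255},
], newtons=60)

```text
time_s: 24.35
position: [0.6026, 0.0845, 0.0805]
orientation: [-2.019, -2.405, -0.001]
contact_force: [1.3, -1.0, -2.8]
opening: 0.224
```

```bash
python3 st.py
```

```text
t 24.35 stand-frame lateral mm 0.12 along -29.83 z 80.48 nose along~ 152.2 
F tool [-1.3  1.1  2.8] M tool [-0.1  -0.36  0.08] open 0.224 [-0.02 -0.09 -0.05]
```

Request:
play_rows([
  {"tx":0.0003,"ty":0,"tz":0,"ax":0,"ay":0,"az":0,"fingers":255},
  {"tx":0.0006,"ty":0,"tz":0,"ax":0,"ay":0,"az":0,"fingers":255},
  {"tx":0.0008,"ty":0,"tz":0,"ax":0,"ay":0,"az":0,"fingers":255},
  {"tx":0.001,"ty":0,"tz":0,"ax":0,"ay":0,"az":0,"fingers":255},
  {"tx":0.001,"ty":0,"tz":0,"ax":0,"ay":0,"az":0,"fingers":255},
  {"tx":0.001,"ty":0,"tz":0,"ax":0,"ay":0,"az":0,"fingers":255},
  {"tx":0.001,"ty":0,"tz":0,"ax":0,"ay":0,"az":0,"fingers":255},
  {"tx":0.001,"ty":0,"tz":0,"ax":0,"ay":0,"az":0,"fingers":255},
  {"tx":0.001,"ty":0,"tz":0,"ax":0,"ay":0,"az":0,"fingers":255},
  {"tx":0.001,"ty":0,"tz":0,"ax":0,"ay":0,"az":0,"fingers":255},
], newtons=60)

```text
time_s: 25.6
position: [0.6025, 0.0852, 0.0805]
orientation: [-2.02, -2.405, -0.001]
contact_force: [2.5, -5.4, -2.7]
opening: 0.22
```

```bash
python3 st.py; python3 - <<'E'
from rig import bot
from h import *
w=bot.snapshot("wrist")
a=cv2.convertScaleAbs(w["image"],alpha=1.3)[150:260,250:400]
cv2.imwrite("pics/s7.png",cv2.resize(a,None,fx=5,fy=5,interpolation=cv2.INTER_CUBIC))
E
```

```text
t 25.6 stand-frame lateral mm 0.11 along -29.21 z 80.47 nose along~ 152.8 
F tool [-5.7  1.5  2.7] M tool [-0.09 -0.95  0.07] open 0.22 [-0.02 -0.06 -0.06]
```

View pics/s7.png

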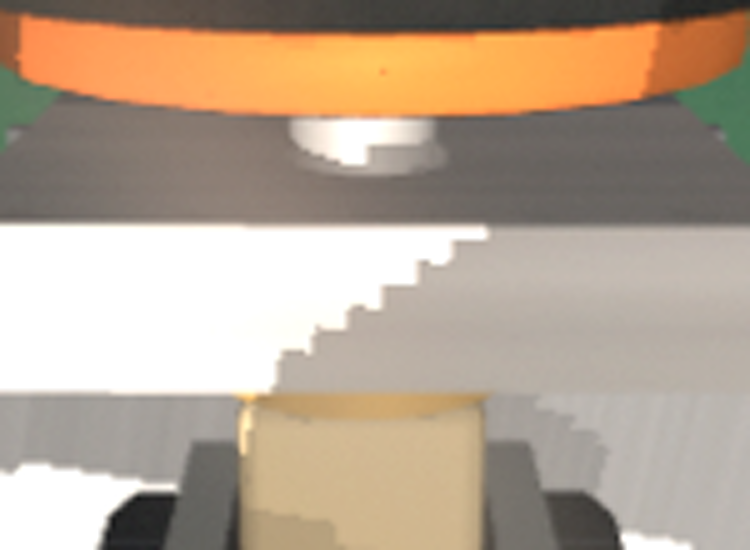

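Contact felt: −5.7 N along the axis, and the arm stopped short by 0.3 mm. The collar is at the cheek. I add a small press to confirm.

Request:
play_rows([
  {"tx":0.0003,"ty":0,"tz":0,"ax":0,"ay":0,"az":0,"fingers":255},
  {"tx":0.0005,"ty":0,"tz":0,"ax":0,"ay":0,"az":0,"fingers":255},
  {"tx":0.0006,"ty":0,"tz":0,"ax":0,"ay":0,"az":0,"fingers":255},
  {"tx":0.0007,"ty":0,"tz":0,"ax":0,"ay":0,"az":0,"fingers":255},
  {"tx":0.0007,"ty":0,"tz":0,"ax":0,"ay":0,"az":0,"fingers":255},
  {"tx":0.0007,"ty":0,"tz":0,"ax":0,"ay":0,"az":0,"fingers":255},
  {"tx":0.0007,"ty":0,"tz":0,"ax":0,"ay":0,"az":0,"fingers":255},
  {"tx":0.0007,"ty":0,"tz":0,"ax":0,"ay":0,"az":0,"fingers":255},
  {"tx":0.0007,"ty":0,"tz":0,"ax":0,"ay":0,"az":0,"fingers":255},
  {"tx":0.0007,"ty":0,"tz":0,"ax":0,"ay":0,"az":0,"fingers":255},
], newtons=60)

```text
time_s: 26.9
position: [0.6025, 0.0852, 0.0805]
orientation: [-2.021, -2.405, 0.0]
contact_force: [1.6, -6.9, -2.8]
opening: 0.222
```

```bash
python3 st.py
```

```text
t 26.9 stand-frame lateral mm 0.11 along -29.17 z 80.51 nose along~ 152.8 
F tool [-7.   0.4  2.8] M tool [-0.11 -1.14 -0.01] open 0.222 [-0.02  0.01 -0.09]
```

Request:
play_rows([
  {"tx":0.0004,"ty":0,"tz":0.0004,"ax":0,"ay":0,"az":0,"fingers":255},
  {"tx":0.0004,"ty":0,"tz":0.0007,"ax":0,"ay":0,"az":0,"fingers":255},
  {"tx":0.0004,"ty":0,"tz":0.0007,"ax":0,"ay":0,"az":0,"fingers":160},
  {"tx":0.0004,"ty":0,"tz":0.0007,"ax":0,"ay":0,"az":0,"fingers":120},
  {"tx":0.0004,"ty":0,"tz":0.0007,"ax":0,"ay":0,"az":0,"fingers":80},
  {"tx":0.0004,"ty":0,"tz":0.0007,"ax":0,"ay":0,"az":0,"fingers":60},
  {"tx":0.0004,"ty":0,"tz":0.0007,"ax":0,"ay":0,"az":0,"fingers":60},
  {"tx":0.0004,"ty":0,"tz":0.0007,"ax":0,"ay":0,"az":0,"fingers":60},
  {"tx":0.0004,"ty":0,"tz":0.0007,"ax":0,"ay":0,"az":0,"fingers":60},
  {"tx":0.0004,"ty":0,"tz":0.0007,"ax":0,"ay":0,"az":0,"fingers":60},
], newtons=20)

```text
time_s: 28.15
position: [0.6024, 0.0856, 0.0798]
orientation: [-2.021, -2.405, 0.0]
contact_force: [-0.1, -0.2, -0.7]
opening: 0.763
```

Request:
play_rows([
  {"tx":0,"ty":0,"tz":-0.01,"ax":0,"ay":0,"az":0,"fingers":60},
  {"tx":0,"ty":0,"tz":-0.025,"ax":0,"ay":0,"az":0,"fingers":60},
  {"tx":0,"ty":0,"tz":-0.045,"ax":0,"ay":0,"az":0,"fingers":60},
  {"tx":0,"ty":0,"tz":-0.07,"ax":0,"ay":0,"az":0,"fingers":60},
  {"tx":-0.01,"ty":0,"tz":-0.095,"ax":0,"ay":0,"az":0,"fingers":60},
  {"tx":-0.03,"ty":0,"tz":-0.115,"ax":0,"ay":0,"az":0,"fingers":60},
  {"tx":-0.05,"ty":0,"tz":-0.13,"ax":0,"ay":0,"az":0,"fingers":60},
  {"tx":-0.07,"ty":0,"tz":-0.14,"ax":0,"ay":0,"az":0,"fingers":60},
  {"tx":-0.07,"ty":0,"tz":-0.14,"ax":0,"ay":0,"az":0,"fingers":60},
  {"tx":-0.07,"ty":0,"tz":-0.14,"ax":0,"ay":0,"az":0,"fingers":60},
], newtons=20)

```text
time_s: 29.4
position: [0.6142, 0.0168, 0.2188]
orientation: [-2.02, -2.404, 0.002]
contact_force: [0.4, 0.2, 0.2]
opening: 0.765
```

```bash
python3 - <<'E'
from rig import bot
from h import *
w=bot.snapshot("wrist");S=bot.snapshot("scene");s=bot.get_state();print(s["time_s"],s["contact_force"],s["position"])
b=cv2.resize(S["image"][190:265,300:390],None,fx=4.4,fy=4.4,interpolation=cv2.INTER_CUBIC)
p=proj(w,(.6,.1,.09)).astype(int);print(p)
y0=max(0,min(235,p[1]-80));x0=max(0,min(460,p[0]-90))
a=cv2.resize(cv2.convertScaleAbs(w["image"],alpha=1.3)[y0:y0+165,x0:x0+200],None,fx=2,fy=2,interpolation=cv2.INTER_CUBIC)
cv2.imwrite("pics/s8.png",np.hstack([a,b]))
E
```

```text
29.5 [ 0.20300113 -0.01426518  0.33181526] [0.61413574 0.01726952 0.21879549]
[323  88]
```

View pics/s8.png

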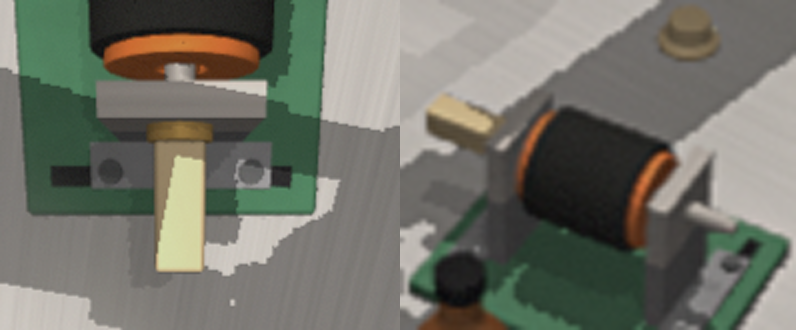

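```bash
python3 - <<'E'
from rig import bot
from h import *
w=bot.snapshot("wrist")
g=w["image"].astype(int)
print([ (r,g[r,316].tolist()) for r in list(range(62,82))+list(range(138,148))])
a=np.radians(10);Y=np.array([-np.sin(a),np.cos(a)])
f=lambda r,z:(Y@(onz(w,323,r,z)[:2]-np.array([.5973,.1139]))*1e3).round(1)
print("cheek edge",f(66.7,.107),"handle back top",f(143,.0935),f(142,.0935),"collar/handle front edge",f(78,.0935),"collar back top rim",f(77,.097))
E
```

```text
[(62, [89, 92, 96]), (63, [88, 92, 96]), (64, [90, 94, 98]), (65, [89, 93, 98]), (66, [84, 88, 93]), (67, [62, 65, 68]), (68, [45, 51, 56]), (69, [41, 60, 72]), (70, [39, 68, 85]), (71, [35, 66, 84]), (72, [37, 66, 84]), (73, [37, 68, 87]), (74, [42, 75, 96]), (75, [39, 74, 94]), (76, [41, 74, 95]), (77, [40, 71, 90]), (78, [40, 58, 69]), (79, [59, 76, 87]), (80, [68, 87, 100]), (81, [77, 100, 113]), (138, [129, 168, 164]), (139, [128, 167, 164]), (140, [129, 168, 164]), (141, [130, 168, 164]), (142, [125, 163, 164]), (143, [104, 135, 153]), (144, [79, 94, 105]), (145, [80, 82, 86]), (146, [81, 83, 85]), (147, [79, 82, 85])]
cheek edge 0.1 handle back top -55.2 -54.4 collar/handle front edge -6.3 collar back top rim -5.9
```

The collar's back reads −6 mm and the handle's back end about −55.5 mm from the cheek face (−6 and −56 nominal), so the collar is flush.

```bash
python3 -c "
from rig import bot
print(bot.sign_off())"
```

```text
the job is handed in; nothing more can be done
None
```

The spindle with the beige handle is threaded through the near cheek, the roller and the far cheek. Its collar sits against the near cheek, and the gripper has let go and moved clear. I handed the job in at about 29.6 s.

- **Finding the hole:** one wrist view put the cheeks about 4.7 mm to the +x side of the plate's middle. The nose went in on the first try with no searching.
- **Forces:** the largest reading on the tool was about 8 N, when the collar touched the near cheek. I read the force only at the end of each 1.25 s move, so brief peaks in between were not seen.
- **Seating:** a second small press on the collar moved it no further. After release, the wrist camera put the collar's back 6 mm and the handle's end about 55.5 mm from the cheek face, against 6 mm and 56 mm nominal. That is flush to within about 1 mm.
- **Last picture:** the nose stands out beyond the far cheek, and the roller is on the shaft.
- **Small mismatches:** the collar met the cheek about 3 mm later than I first reckoned, which fits how the handle sat in the jaws. My first move command was refused because some fields were missing, so nothing moved on that call.
- **Not checked:** I did not look at the bench's other things again at the end. The planned paths kept clear of them.

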